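Push a plywood panel to its saw line on the sawing board

ROBOT

A 6-joint arm with a two-finger parallel gripper is mounted at the origin on the work surface; the furniture and walls round the work are solid. World frame = base frame: x ahead of the robot, y to its left, z up, the work surface at z = 0. Lengths are in m, angles in rad, forces in N, time in s.
With the tool pointing down it reaches from about 0.35 to 0.775 m from the base axis. Payload 5.5 kg.
Tool frame: the origin (TCP) lies at the very end of the fingers, on their centre line; the grasp point (between the pads) lies 19 mm behind it; z points along the fingers, y is the line along which they close (so a half turn about z gives the same grasp; the last joint's range is limited). The gripper opens to 85 mm and grips with 20 to 120 N. Pads are 22 mm wide; open, the fingers measure 114 mm over their backs; the gripper's body (76 mm by 85 mm) begins 54 mm behind the grasp point. The pads swing forward as they close: fully open they stand 13 mm farther back than shut.
Start: joints at [-0.14, 0.313, 0.046, 1.304, 0, 1.431], TCP at [0.575, -0, 0.231] pointing down, gripper open.
Joint ranges: [-2.76, 2.76], [-0.86, 1.69], [-1.03, 1.26], [-2.2, 2.34], [-1.47, 1.5], [-3.14, 3.14]. Speed limits (rad/s): [2.57, 2.57, 3.14, 3.14, 3.14, 3.14].

INTERFACE

Orientations are given as a unit quaternion [x, y, z, w].
In Python, from bench import state, camera, close_job, regions_of, pinpoint gives the robot as it stands.
- The arm moves only by the tool send_rows, never from a script. Its argument "moves" is text: rows parted by semicolons, each of 7 numbers parted by spaces: the shift along the world's x, y, z in units of 12 cm (1.0 is 12 cm), then the turn, a rotation vector about the world's x, y, z in units of 45 degrees (1.0 is 45 degrees), then the opening in per cent of the stroke, from 0 (shut) to 100 (fully open). A call has 1 to 20 rows; each row is the pose to reach, as a shift and turn from the pose commanded when the call began; what a row does not reach only later rows make up. A row lasts 1/10 s, in which the tool goes at most 50 mm and 8.59 degrees, less where a joint would pass 70% of its speed; a pose out of reach is approached as far as the arm can. A call with a number of a shift or a turn outside -1 to 1 is refused whole. A call with a gripper value outside its range is refused whole. The fingers move at their own pace and stop on an object; the grip force is fixed at half the most. Time passes only in rows, so rows that repeat a pose let the fingers close. It gives the time, the measured TCP pose, the force, the opening and the grip force at its end, in the units of the state.
- state(): the state, without advancing time (a new reading comes with each control period).
- camera(name): name is "scene" or "side" or "wrist"; returns a dict with "frame" (420x560x3 uint8, red, green, blue), "fx", "fy", "cx", "cy" (pixels), "R" (3x3) and "t" (3): a world point X has camera coordinates R X + t. Camera axes: x right, y down, z forward; pixel columns grow to the right and rows downward; lengths in m; the calibration is good to about 2 mm. A picture is of the moment at which its call begins. There is no depth.
- close_job(): hands the job in; it is judged then, once.
Trained networks look in a picture, given as the dict that the camera call returned (one of the last four; its "shot" number tells which), for a name from the list of things; names that differ only in an ending like _2 or _b are one class to them, and where a whole thing is asked for, a point or a joint stands for the part that bears it (a point fixed in the world has none). Each returns a list of dicts, best first, with "conf" (0 to 1); they miss things now and then, are a little off and sometimes report something else, mostly with a low value. They report only what shows in the picture. A call takes as long as a camera call.
- regions_of(picture, name): "region" (420x560 bool, what is visible of it) and "uv" ([column, row] in pixels, amid what is visible of it).
- pinpoint(picture, name): "uv" ([column, row] in pixels: a listed point, or the origin of a listed thing).
The state is a dict: "time_s": time; "joint_positions": joint angles; "joint_velocities": joint speeds; "tau": joint torques, N m; "tool_pos": TCP position; "eef_rot": TCP orientation; "force": force on the tool from outside, world axes, zero at the start; "moment": the same for the moment, N m; "finger_gap": opening from 0.0 (shut) to 1.0 (fully open); "gripper_force": force on a finger pad.
Only numpy, scipy, OpenCV 4.12 (cv2) and the standard library are available. Lean on these libraries where they do the work, as an engineer would, in place of code of your own. Each camera call takes 0.05 s, during which the arm holds its last target. There are 200 camera calls.

TASK

The thin plywood panel on the sawing board is to be sawn off at its pencil line. Push it with the fingertips, never picking it up or tilting it, until its long side lies flat against the fence and the pencil line is right over the board's right-hand edge, the waste end hanging free. Leave it lying there, let go of it, and do not disturb the paint pots, the tape measure or the tweezers.

Things in the scene. Friction and masses are not known exactly. Their poses are not given: they have to be found in the camera images.
- saw_board: Fixed wooden board, deck 130 mm deep (its x, away from the robot) by 200 mm wide (its y, to the left). Origin: centre of its underside. Deck 20 mm thick on two cleats, its top at z = 46 mm. A darker fence, 18 mm thick, 16 mm tall above the deck, runs along the far side; its inner face is at x = +47 mm. The right-hand end, y = -100 mm, is the saw edge; deck and fence end flush there. Turned -0.1 to 0.45 rad.
- panel: Loose thin plywood panel, 60 (its x) by 150 (its y) by 6 mm, 40 to 85 g, flat on the deck, turned up to 0.15 rad against the board. Origin: centre of its underside. Its +x long side belongs against the fence, its -y end (the waste end) out over the saw edge. Slides with ordinary wood friction, stays where left, and does not tip with the 45 mm waste end overhanging.
- saw_edge (a point): Point on the top of the board's right-hand edge, at board x = -9, y = -100, z = 46 mm; its axes are those of the board (the edge runs along its x, and -y points out over the edge).
- pencil_line (a point): Middle of the dark pencil line, 2 mm wide, drawn across the panel's top 45 mm from its right-hand (-y) end: panel x = 0, y = -30, z = 6 mm. The line runs along the panel's x.
- panel_corner_left (a point): Lower corner of the panel's fence side at its left end: panel x = +30, y = +75, z = 0 mm.
- panel_corner_right (a point): Lower corner of the panel's fence side at its right (waste) end: panel x = +30, y = -75, z = 0 mm.
- paint_pot: Bystander: small paint pot with white screw lid, 35 mm across and 36 mm tall, standing left of the board near its far corner. Origin: centre of its underside.
- pot_right: Bystander: small paint pot with white screw lid, 35 mm across and 36 mm tall, standing just right of the board near its front corner. Origin: centre of its underside.
- tape_measure: Bystander: pocket tape measure, 58 x 73 x 34 mm, lying left of the board near its front corner. Origin: centre of its underside.
- tweezers: Bystander: steel tweezers, 15 x 152 x 9 mm, lying along the board's front side. Origin: centre of the underside.

How it is judged:
At the end, for the whole second after the job is handed in: The panel lies flat and still on the deck, its pencil line within 5 mm of the board's right-hand edge, and both ends of its long side within 4 mm of the fence's inner face (y of pencil_line in the frame of saw_edge between -0.005 and 0.005 m and x of each of panel_corner_left, panel_corner_right in the frame of saw_board above 0.043 m and z of panel in the frame of saw_board between 0.042 and 0.05 m and angle between panel's own z axis and vertical below 0.05 rad and linear speed of panel below 0.01 m/s); the robot touches nothing.
It fails at once if the panel is lifted (more than 6 mm off the deck) (z of panel in the frame of saw_board above 0.052 m).
It fails at once if the panel drops off the deck (z of panel in the frame of saw_board below 0.038 m).
It fails at once if the panel is tilted (angle between panel's own z axis and vertical above 0.12 rad).
It fails at once if a paint pot, the tape measure or the tweezers are disturbed (moved more than 15 mm) (distance of any of paint_pot, pot_right, tape_measure, tweezers from where it was at the start of the episode above 0.015 m).
It also fails if it takes over 48 s, if anything falls off the work surface, if the arm or the gripper's body presses on something with over 40 N, if the wrist force passes 120 N, or if a joint passes its speed limit or range.

## Working session

There is one attempt and no reset: what is moved stays moved. The work goes in short steps, Python scripts to look and compute and a tool call to move; the robot and the scene stay as the last step left them, time stands still between calls to the robot, and variables do not carry over. Pictures are saved under pics/ and viewed, at most 10 in all, crops included, and the job is handed in when it is done.

Besides the shell and the picture viewer there is one more tool, called after "Call:" in YAML: its name, and indented under it one key for each argument. send_rows: Moves the arm, as the interface text tells. Its arguments: {"type":"object","properties":{"moves":{"type":"string"}},"required":["moves"]}

```bash
mkdir -p pics
cat > h.py <<'E'
import numpy as np, cv2
from bench import *
def ray(p,uv,z):
    d=np.array([(uv[0]-p["cx"])/p["fx"],(uv[1]-p["cy"])/p["fy"],1.])
    R=np.array(p["R"]);c=-R.T@np.array(p["t"]);d=R.T@d
    return c+d*(z-c[2])/d[2]
def proj(p,X):
    x=np.array(p["R"])@np.array(X)+np.array(p["t"])
    return np.array([p["fx"]*x[0]/x[2]+p["cx"],p["fy"]*x[1]/x[2]+p["cy"]])
def save(p,n): cv2.imwrite("pics/"+n,p["frame"][:,:,::-1])
E
python3 - <<'E'
from h import *
Z=dict(saw_board=0,panel=.046,saw_edge=.046,pencil_line=.052,panel_corner_left=.046,panel_corner_right=.046,paint_pot=0,pot_right=0,tape_measure=0,tweezers=0)
fr=[]
for c in ["scene","side","wrist"]:
    p=camera(c); fr.append(p["frame"]); print(c,-np.array(p["R"]).T@np.array(p["t"]))
    for n,z in Z.items():
        for d in pinpoint(p,n)[:2]: print(n,round(d["conf"],2),np.round(d["uv"]),ray(p,d["uv"],z).round(4))
    save(p,c+"0.png")
E
```

```text
scene [-0.16587696  0.66360518  0.57077669]
saw_board 0.55 [289. 236.] [0.4306 0.2931 0.    ]
panel 0.6 [290. 217.] [0.4324 0.2903 0.046 ]
saw_edge 0.68 [317. 194.] [0.469 0.199 0.046]
saw_edge 0.32 [300. 196.] [0.4833 0.2319 0.046 ]
pencil_line 0.76 [298. 211.] [0.4341 0.2698 0.052 ]
panel_corner_left 0.66 [257. 232.] [0.4251 0.3666 0.046 ]
panel_corner_right 0.65 [298. 198.] [0.4798 0.2387 0.046 ]
paint_pot 0.71 [221. 272.] [0.4124 0.4528 0.    ]
pot_right 0.51 [350. 216.] [0.417  0.1492 0.    ]
tape_measure 0.79 [260. 306.] [0.3002 0.4333 0.    ]
tape_measure 0.6 [288. 238.] [0.4283 0.2982 0.    ]
tweezers 0.82 [335. 260.] [0.3237 0.2587 0.    ]
side [0.35036266 0.93777845 0.63352894]
saw_board 0.86 [283. 242.] [0.4239 0.3046 0.    ]
panel 0.56 [279. 219.] [0.4317 0.288  0.046 ]
saw_edge 0.78 [271. 192.] [0.4583 0.2036 0.046 ]
pencil_line 0.59 [274. 207.] [0.4449 0.2591 0.052 ]
panel_corner_left 0.81 [273. 250.] [0.4332 0.3747 0.046 ]
panel_corner_left 0.5 [336. 233.] [0.3183 0.318  0.046 ]
panel_corner_right 0.94 [255. 200.] [0.4888 0.2304 0.046 ]
paint_pot 0.65 [279. 298.] [0.4153 0.449  0.    ]
pot_right 0.73 [293. 194.] [0.4156 0.149  0.    ]
tape_measure 0.61 [342. 299.] [0.3029 0.4389 0.    ]
tweezers 0.44 [335. 229.] [0.3179 0.258  0.    ]
wrist [0.57489747 0.07067308 0.37385458]
pot_right 0.63 [120.  18.] [0.4239 0.1479 0.    ]
```

Run:
```python
import cv2,numpy as np
a=cv2.imread("pics/scene0.png")[150:350,180:400];b=cv2.imread("pics/side0.png")[150:350,200:400]
cv2.imwrite("pics/c1.png",np.hstack([cv2.resize(a,(400,364),interpolation=3),cv2.resize(b,(400,364),interpolation=3)]))
```

```text
(no output)
```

View pics/c1.png

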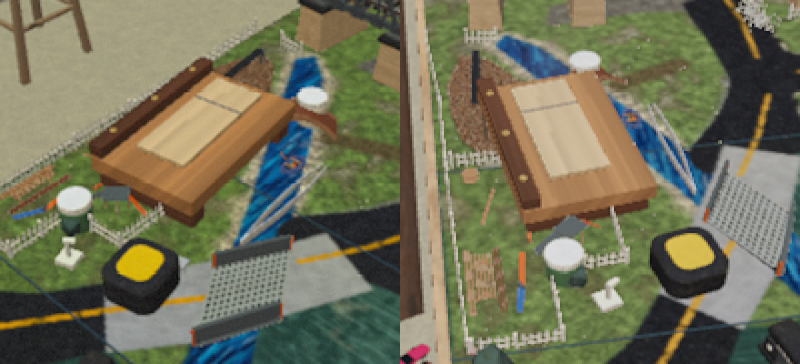

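View pics/side0.png

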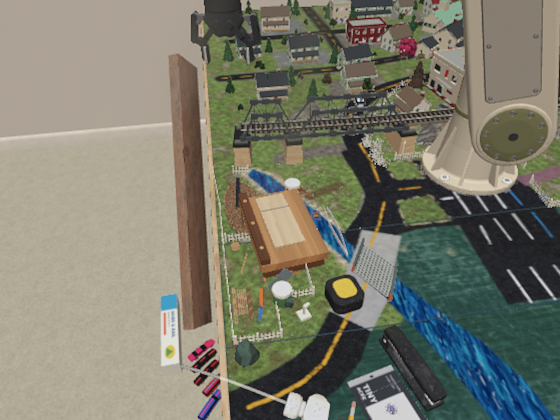

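Both views show the board with its dark fence on the far side. The panel's right end is about at the saw edge, pot_right lies below the deck's right front, and the tape and left pot are clear to the left. Next I take the wrist camera over the board.

Call:
send_rows:
  moves: "-1 1 0.3 0 0 0.5 100;-1 1 0.3 0 0 0.5 100;-1 1 0.3 0 0 0.5 100;-1 1 0.3 0 0 0.5 100;-1 1 0.3 0 0 0.5 100;-1 1 0.3 0 0 0.5 100;-1 1 0.3 0 0 0.5 100"

```text
time_s: 2.35
tool_pos: [0.4557, 0.1195, 0.2671]
eef_rot: [0.556, 0.831, -0.0, 0.0]
force: [0.1, -0.3, 0.0]
finger_gap: 1.002
gripper_force: 0.0
```

Call:
send_rows:
  moves: "0.1 0.85 0 0 0 0 100;0.1 0.85 0 0 0 0 100;0.1 0.85 0 0 0 0 100;0.1 0.85 0 0 0 0 100;0.1 0.85 0 0 0 0 100"

```text
time_s: 2.85
tool_pos: [0.4674, 0.2209, 0.2666]
eef_rot: [0.556, 0.831, -0.001, -0.0]
force: [-0.8, 0.2, -0.4]
finger_gap: 1.002
gripper_force: 0.0
```

Run:
```python
from h import *
s=state();print(s["time_s"],s["tool_pos"],s["eef_rot"])
Z=dict(saw_board=0,panel=.046,saw_edge=.046,pencil_line=.052,panel_corner_left=.046,panel_corner_right=.046,paint_pot=0,pot_right=0,tape_measure=0,tweezers=0)
p=camera("wrist");save(p,"w1.png");print(-np.array(p["R"]).T@np.array(p["t"]),p["fx"],np.round(p["R"],2).tolist())
for n,z in Z.items():
    for d in pinpoint(p,n)[:2]: print(n,round(d["conf"],2),np.round(d["uv"]),ray(p,d["uv"],z).round(4))
```

```text
2.85 [0.46735169 0.22091171 0.26664738] [ 5.56093391e-01  8.31119489e-01 -6.83392700e-04 -2.60739182e-04]
[0.44055519 0.28640081 0.40914612] 371.25703573739196 [[0.92, 0.38, -0.0], [0.37, -0.89, 0.28], [0.11, -0.26, -0.96]]
panel 0.97 [284. 100.] [0.4358 0.2907 0.046 ]
saw_edge 0.91 [271. 195.] [0.459  0.2013 0.046 ]
pencil_line 0.78 [282. 135.] [0.4462 0.2605 0.052 ]
panel_corner_left 0.98 [318.  10.] [0.435  0.3725 0.046 ]
panel_corner_right 0.65 [314. 180.] [0.4919 0.2317 0.046 ]
pot_right 0.75 [231. 217.] [0.4277 0.1488 0.    ]
tweezers 0.8 [171.  85.] [0.3209 0.2605 0.    ]
```

View pics/w1.png

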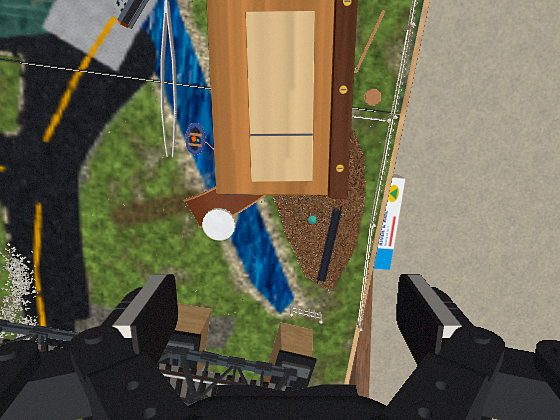

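Panel at cols 247–314, rows 10–182, pencil line at row 135, deck's right edge about row 195, fence inner edge about col 331. Now I extract the lines by gradients.

```bash
cat >> h.py <<'E'
def rect(p,n,z):
    r=regions_of(p,n)
    if not r: return None
    m=r[0]["region"].astype(np.uint8);c=max(cv2.findContours(m,0,1)[0],key=cv2.contourArea)
    q=np.array([ray(p,u+0.0,z)[:2] for u in c[:,0,:].astype(float)],np.float32)
    b=cv2.boxPoints(cv2.minAreaRect(q));return r[0]["conf"],b
E
python3 - <<'E'
from h import *
p=camera("wrist")
for n,z in [("panel",.052),("saw_board",.046)]:
    c,b=rect(p,n,z);print(n,c,b.round(4).tolist(),[np.linalg.norm(b[i]-b[i-1]).round(4) for i in range(4)],[np.arctan2(*(b[i]-b[i-1])).round(3) for i in range(4)])
f=p["frame"][0:215,200:370,::-1];cv2.imwrite("pics/w1c.png",cv2.resize(f,None,fx=2.75,fy=2.75,interpolation=cv2.INTER_NEAREST))
E
```

```text
panel 0.74 [[0.3418000042438507, 0.34200000762939453], [0.4090999960899353, 0.17900000512599945], [0.5303999781608582, 0.22910000383853912], [0.46309998631477356, 0.3921000063419342]] [np.float32(0.1312), np.float32(0.1764), np.float32(0.1312), np.float32(0.1764)] [np.float32(-1.963), np.float32(2.75), np.float32(1.179), np.float32(-0.392)]
saw_board 0.78 [[0.3398999869823456, 0.34369999170303345], [0.4077000021934509, 0.17649999260902405], [0.531499981880188, 0.22679999470710754], [0.4636000096797943, 0.3939000070095062]] [np.float32(0.1335), np.float32(0.1804), np.float32(0.1335), np.float32(0.1804)] [np.float32(-1.957), np.float32(2.756), np.float32(1.185), np.float32(-0.386)]
```

View pics/w1c.png

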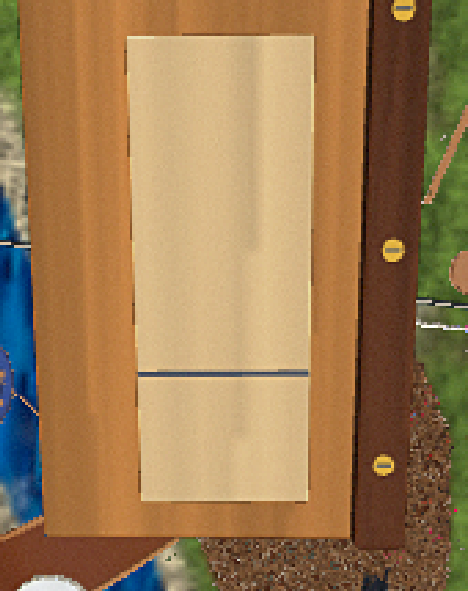

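Crop: panel corners (127,37),(314,37),(308,502),(141,501); line at row 373; deck's right edge row 536; fence base from (367,20) to (351,537).

Run:
```python
from h import *
p=camera("wrist")
w=lambda u,z: ray(p,(u[0]/2.75+200-.3,u[1]/2.75-.3),z)[:2]
A,B,C=[w(u,.046) for u in [(45,537),(352,538),(367,20)]]
F0,F1=[w(u,.046) for u in [(21,20),(45,537)]]
ex=(B-A);print("edge len(112)",np.linalg.norm(ex)); 
th=[np.arctan2(ex[1],ex[0]),np.arctan2(-(C-B)[0],(C-B)[1]),np.arctan2(-(F0-F1)[0],(F0-F1)[1])];print("yaw",th)
t=np.mean(th[:]);R=np.array([[np.cos(t),-np.sin(t)],[np.sin(t),np.cos(t)]])
O=(A-R@[-.065,-.1]+B-R@[.047,-.1])/2;print("board",O,t)
for u in [(127,37),(314,37),(308,502),(141,501),(138,373),(308,374)]: print((R.T@(w(u,.052)-O)).round(4))
for n,X in [("tool",state()["tool_pos"][:2]),("pot_right",[.424,.149]),("pot",[.414,.451]),("tape",[.302,.437])]: print(n,(R.T@(np.array(X)-O)).round(4))
print(state()["joint_positions"])
```

```text
edge len(112) 0.11225842584939837
yaw [np.float64(0.3888499997954362), np.float64(0.39495972049127925), np.float64(0.3852155288525929)]
board [0.42988461 0.29866905] 0.3896750830464361
[-0.03    0.0635]
[0.029  0.0637]
[ 0.0303 -0.0855]
[-0.0292 -0.0853]
[-0.0291 -0.0406]
[ 0.0294 -0.0408]
tool [ 0.0052 -0.085 ]
pot_right [-0.0623 -0.1362]
pot [0.0432 0.1469]
tape [-0.0657  0.1765]
[ 2.88465274e-01  1.92065437e-01 -2.55316594e-02  1.35306923e+00
 -5.46920447e-05  1.46645173e+00]
```

Call:
send_rows:
  moves: "-0.33 0.72 -0.6 0 0 0 0;-0.33 0.72 -0.6 0 0 0 0;-0.33 0.72 -0.6 0 0 0 0;-0.33 0.72 -0.6 0 0 0 0"

```text
time_s: 4.0
tool_pos: [0.4253, 0.3093, 0.1933]
eef_rot: [0.554, 0.832, -0.002, -0.001]
force: [-0.0, 0.7, 0.2]
finger_gap: 0.326
gripper_force: 0.0
```

Call:
send_rows:
  moves: "-0.3 0.7 -0.6 0 0 0 0;-0.3 0.7 -0.6 0 0 0 0;-0.3 0.7 -0.7 0 0 0 0;-0.3 0.7 -1 0 0 0 0;-0.3 0.7 -1 0 0 0 0;-0.3 0.7 -1 0 0 0 0;-0.3 0.7 -1 0 0 0 0;-0.3 0.7 -1 0 0 0 0"

```text
time_s: 4.8
tool_pos: [0.3932, 0.3928, 0.0776]
eef_rot: [0.556, 0.831, 0.002, 0.001]
force: [-0.1, -1.0, 0.1]
finger_gap: 0.0
gripper_force: 0.0
```

Lower slowly, 0.0747 → 0.049.

Call:
send_rows:
  moves: "0 0 -0.1 0 0 0 0;0 0 -0.15 0 0 0 0;0 0 -0.18 0 0 0 0;0 0 -0.2 0 0 0 0;0 0 -0.22 0 0 0 0;0 0 -0.22 0 0 0 0;0 0 -0.22 0 0 0 0"

```text
time_s: 5.5
tool_pos: [0.3915, 0.3925, 0.049]
eef_rot: [0.556, 0.831, 0.0, 0.0]
force: [-0.1, -0.0, 0.3]
finger_gap: -0.001
gripper_force: 0.0
```

Run:
```python
from h import *
s=state();O=np.array([.42988,.29867]);t=.3897;R=np.array([[np.cos(t),-np.sin(t)],[np.sin(t),np.cos(t)]])
print(s["tool_pos"],s["force"],R.T@(s["tool_pos"][:2]-O)); print("final",O+R@[0,.026],"units",(O+R@[0,.026]-s["tool_pos"][:2])/.12)
p=camera("side");q=camera("scene")
a=cv2.resize(p["frame"][170:300,210:350,::-1],(400,371));b=cv2.resize(q["frame"][170:300,220:360,::-1],(400,371));cv2.imwrite("pics/d.png",np.hstack([a,b]))
```

```text
[0.39146764 0.39245678 0.04896059] [-0.0685312  -0.01257825  0.32494891] [9.83003673e-05 1.01348207e-01]
final [0.42000232 0.3227206 ] units [ 0.23778897 -0.58113479]
```

View pics/d.png

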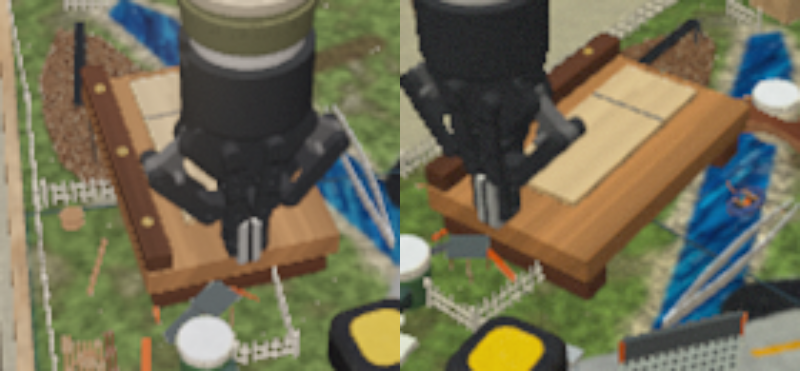

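The closed fingertips stand on the deck just left of the panel's left end. Now push along the board's −y, stopping 10 mm short.

Call:
send_rows:
  moves: "0.04 -0.1 0 0 0 0 0;0.065 -0.16 0 0 0 0 0;0.09 -0.22 0 0 0 0 0;0.115 -0.28 0 0 0 0 0;0.14 -0.34 0 0 0 0 0;0.164 -0.4 0 0 0 0 0;0.188 -0.46 0 0 0 0 0;0.213 -0.52 0 0 0 0 0;0.23 -0.56 0 0 0 0 0;0.238 -0.58 0 0 0 0 0;0.238 -0.58 0 0 0 0 0"

```text
time_s: 6.7
tool_pos: [0.4202, 0.3225, 0.0489]
eef_rot: [0.556, 0.831, 0.0, 0.0]
force: [-0.0, -0.3, 0.5]
finger_gap: -0.002
gripper_force: 0.0
```

```bash
cat >> h.py <<'E'
O=np.array([.42988,.29867]);t=.3897;Rb=np.array([[np.cos(t),-np.sin(t)],[np.sin(t),np.cos(t)]])
def bd(X): return (Rb.T@(np.array(X)[:2]-O)).round(4)
def look(c):
    p=camera(c)
    for n,z in dict(saw_edge=.046,panel=.046,pencil_line=.052,panel_corner_left=.046,panel_corner_right=.046).items():
        for d in pinpoint(p,n)[:1]: print(c,n,round(d["conf"],2),np.round(d["uv"]),bd(ray(p,d["uv"],z)))
    return p
E
python3 - <<'E'
from h import *
s=state();print(bd(s["tool_pos"]),s["tool_pos"],s["force"],s["time_s"])
for c in ["wrist","scene","side"]: save(look(c),c+"2.png")
E
```

```text
[0.0001 0.0257] [0.42016866 0.32246767 0.04893799] [-0.00496239 -0.33761478  0.52899494] 6.7
wrist panel 0.66 [ 80. 273.] [-0.0882  0.0278]
wrist panel_corner_left 0.87 [353. 298.] [0.0293 0.0162]
scene saw_edge 0.66 [322. 194.] [-0.0096 -0.1125]
scene panel 0.59 [306. 206.] [-0.0053 -0.0588]
scene pencil_line 0.63 [316. 199.] [-0.0141 -0.083 ]
scene panel_corner_right 0.56 [311. 187.] [ 0.0235 -0.1232]
side saw_edge 0.46 [284. 302.] [0.0479 0.1891]
side panel 0.58 [272. 205.] [-0.0005 -0.0576]
side pencil_line 0.86 [271. 193.] [-0.0057 -0.0886]
side panel_corner_left 0.68 [273. 205.] [-0.0012 -0.0561]
side panel_corner_right 0.65 [248. 186.] [ 0.0341 -0.1341]
```

Call:
send_rows:
  moves: "0 0.03 0.3 0 0 0 0;0 0.03 0.6 0 0 0.3 0;0 0 0.6 0 0 0.6 70;-0.2 -0.3 0.6 0 0 1 70;-0.2 -0.72 0.6 0 0 1 70;-0.2 -0.72 0.6 0 0 1 70;-0.2 -0.72 0.6 0 0 1 70;-0.2 -0.72 0.6 0 0 1 70"

```text
time_s: 8.4
tool_pos: [0.3961, 0.2359, 0.1212]
eef_rot: [0.196, 0.981, 0.0, 0.0]
force: [-0.1, -0.4, 0.1]
finger_gap: 0.698
gripper_force: 0.0
```

Call:
send_rows:
  moves: "0 0 0 0 0 1 70;0 0 0 0 0 1 70;0 0 0 0 0 1 70;0 0 -0.2 0 0 1 70;0 0 -0.4 0 0 1 70;0 0 -0.5 0 0 1 70;0 0 -0.5 0 0 1 70;0 0 -0.5 0 0 1 70"

```text
time_s: 9.2
tool_pos: [0.396, 0.2366, 0.061]
eef_rot: [-0.194, 0.981, 0.0, -0.0]
force: [-0.2, 0.3, 0.4]
finger_gap: 0.702
gripper_force: 0.0
```

Run:
```python
from h import *
s=state();print(bd(s["tool_pos"]),s["tool_pos"],s["eef_rot"],s["force"],s["joint_positions"])
p=look("wrist");save(p,"w3.png")
```

```text
[-0.0549 -0.0445] [0.39598978 0.23660044 0.06103628] [-1.94388884e-01  9.80924524e-01  8.45496453e-06 -2.00506380e-04] [-0.23197419  0.3299728   0.42583269] [ 3.64208972e-01  2.25286950e-01 -5.20016318e-01  8.25885550e-01
  8.39510592e-05 -2.70598751e-02]
wrist saw_edge 0.49 [257. 365.] [-0.0005 -0.0589]
wrist panel 0.84 [256. 363.] [-0.0016 -0.0594]
wrist pencil_line 0.83 [193. 374.] [ 0.0002 -0.0895]
wrist panel_corner_right 0.76 [116. 411.] [ 0.0282 -0.1333]
```

View pics/w3.png

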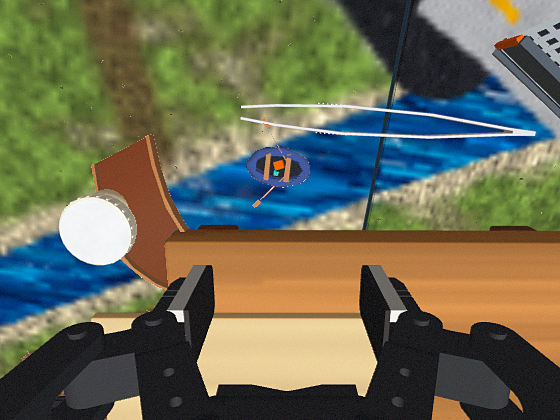

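View: fingers straddle the board's front strip ahead of the panel (panel front edge at row 318), pot_right clear at (97,228). Probe down.

Call:
send_rows:
  moves: "0 0 -0.05 0 0 0 70;0 0 -0.08 0 0 0 70;0 0 -0.1 0 0 0 70;0 0 -0.11 0 0 0 70;0 0 -0.11 0 0 0 70"

```text
time_s: 10.0
tool_pos: [0.3958, 0.2363, 0.0474]
eef_rot: [-0.195, 0.981, -0.0, -0.0]
force: [-0.0, 0.4, 1.8]
finger_gap: 0.7
gripper_force: 0.0
```

Call:
send_rows:
  moves: "0 0 -0.01 0 0 0 70;0 0 -0.02 0 0 0 70;0 0 -0.02 0 0 0 70"

```text
time_s: 10.3
tool_pos: [0.396, 0.2364, 0.0452]
eef_rot: [-0.195, 0.981, 0.0, -0.0]
force: [0.3, 0.6, 0.1]
finger_gap: 0.702
gripper_force: 0.0
```

Call:
send_rows:
  moves: "0 0 -0.01 0 0 0 70;0 0 -0.02 0 0 0 70;0 0 -0.02 0 0 0 70"

```text
time_s: 10.6
tool_pos: [0.3959, 0.2363, 0.0428]
eef_rot: [-0.195, 0.981, 0.0, -0.0]
force: [0.2, 0.1, 0.4]
finger_gap: 0.701
gripper_force: 0.0
```

Call:
send_rows:
  moves: "0 0 -0.01 0 0 0 70;0 0 -0.02 0 0 0 70;0 0 -0.02 0 0 0 70"

```text
time_s: 10.9
tool_pos: [0.3961, 0.2364, 0.041]
eef_rot: [-0.195, 0.981, 0.0, 0.0]
force: [-0.7, -0.2, 4.9]
finger_gap: 0.695
gripper_force: 2.6
```

Call:
send_rows:
  moves: "0 0 -0.01 0 0 0 70;0 0 -0.02 0 0 0 70;0 0 -0.02 0 0 0 70"

```text
time_s: 11.2
tool_pos: [0.3961, 0.2364, 0.0409]
eef_rot: [-0.195, 0.981, 0.0, 0.001]
force: [-7.9, -3.8, 28.9]
finger_gap: 0.698
gripper_force: 14.3
```

Call:
send_rows:
  moves: "0 0 -0.01 0 0 0 70;0 0 -0.02 0 0 0 70;0 0 -0.02 0 0 0 70"

```text
time_s: 11.5
tool_pos: [0.3962, 0.2365, 0.0407]
eef_rot: [-0.195, 0.981, 0.0, 0.001]
force: [-15.2, -7.6, 53.0]
finger_gap: 0.702
gripper_force: 25.9
```

Deck touched at TCP z 0.041, so 0.0435 is the pushing height. Raise, then push towards the fence.

Call:
send_rows:
  moves: "0 0 0.04 0 0 0 70;0 0 0.065 0 0 0 70;0 0 0.065 0 0 0 70;0.05 0.02 0.065 0 0 0 70;0.09 0.037 0.065 0 0 0 70;0.13 0.053 0.065 0 0 0 70;0.17 0.07 0.065 0 0 0 70;0.2 0.082 0.065 0 0 0 70;0.22 0.09 0.065 0 0 0 70;0.22 0.09 0.065 0 0 0 70"

```text
time_s: 12.5
tool_pos: [0.4228, 0.2473, 0.0435]
eef_rot: [-0.195, 0.981, 0.0, 0.0]
force: [0.2, -0.1, -0.1]
finger_gap: 0.706
gripper_force: 0.0
```

Call:
send_rows:
  moves: "0.01 0.004 0 0 0 0 70;0.02 0.008 0 0 0 0 70;0.028 0.012 0 0 0 0 70;0.028 0.012 0 0 0 0 70"

```text
time_s: 12.9
tool_pos: [0.4234, 0.2478, 0.0431]
eef_rot: [-0.195, 0.981, -0.0, -0.002]
force: [-6.2, -1.1, 4.2]
finger_gap: 0.704
gripper_force: 3.1
```

Run:
```python
from h import *
s=state();print(bd(s["tool_pos"]),s["tool_pos"],s["force"],s["time_s"])
for c in ["wrist","scene","side"]: look(c)
```

```text
[-0.0253 -0.0446] [0.42342908 0.24777659 0.04312642] [-6.2417718  -1.12210897  4.21215092] 12.9
wrist panel 0.85 [249. 368.] [ 0.0163 -0.0607]
scene saw_edge 0.97 [317. 194.] [-0.0023 -0.1057]
scene panel 0.8 [296. 200.] [ 0.0224 -0.065 ]
scene pencil_line 0.86 [309. 193.] [ 0.009  -0.0931]
scene panel_corner_left 0.95 [263. 218.] [0.041 0.022]
scene panel_corner_right 0.7 [306. 185.] [ 0.036  -0.1243]
side saw_edge 0.6 [270. 190.] [-0.01  -0.106]
side panel 0.72 [263. 203.] [ 0.0158 -0.0691]
side pencil_line 0.67 [259. 194.] [ 0.0176 -0.0951]
side panel_corner_left 0.7 [256. 231.] [0.0505 0.0083]
side panel_corner_right 0.62 [241. 186.] [ 0.0488 -0.1395]
```

Panel met the fence (6 N, stopped). Back off, lift, turn back and view from above.

Call:
send_rows:
  moves: "-0.06 -0.025 0 0 0 0 70;-0.12 -0.05 0 0 0 0 70;-0.12 -0.05 0.3 0 0 0 70;0 0 0.7 0 0 -0.3 0;0.2 -0.1 1 0 0 -0.6 0;0.37 -0.22 1 0 0 -1 0;0.37 -0.22 1 0 0 -1 0;0.37 -0.22 1 0 0 -1 0;0.37 -0.22 1 0 0 -1 0"

```text
time_s: 14.7
tool_pos: [0.4703, 0.2219, 0.1637]
eef_rot: [0.197, 0.98, 0.0, 0.0]
force: [-0.2, 0.7, 0.5]
finger_gap: -0.001
gripper_force: 0.0
```

Call:
send_rows:
  moves: "0 0 0.85 0 0 -1 0;0 0 0.85 0 0 -1 0;0 0 0.85 0 0 -1 0;0 0 0.85 0 0 -1 0;0 0 0.85 0 0 -1 0;0 0 0.85 0 0 -1 0;0 0 0.85 0 0 -1 0"

```text
time_s: 15.4
tool_pos: [0.47, 0.2221, 0.2656]
eef_rot: [0.556, 0.831, 0.0, 0.0]
force: [0.5, 0.2, 0.2]
finger_gap: 0.0
gripper_force: 0.0
```

Run:
```python
from h import *
s=state();print(bd(s["tool_pos"]),s["tool_pos"],s["eef_rot"],s["time_s"])
p=look("wrist");save(p,"w4.png")
f=p["frame"][40:255,220:390,::-1];cv2.imwrite("pics/w4c.png",cv2.resize(f,None,fx=2.75,fy=2.75,interpolation=cv2.INTER_NEAREST))
```

```text
[ 0.008 -0.086] [0.47001566 0.22212973 0.26563962] [5.55560055e-01 8.31476312e-01 3.01206500e-04 2.78746592e-04] 15.4
wrist saw_edge 0.75 [268. 197.] [-0.0095 -0.1028]
wrist panel 0.97 [294. 154.] [ 0.0157 -0.0598]
wrist pencil_line 0.78 [294. 187.] [ 0.0158 -0.0909]
wrist panel_corner_left 0.68 [331.  73.] [0.0489 0.0145]
wrist panel_corner_right 0.7 [325. 225.] [ 0.0479 -0.1319]
```

View pics/w4c.png

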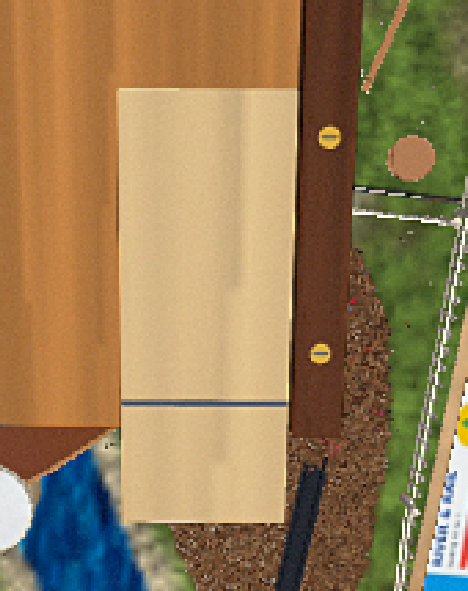

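The panel lies along the fence; pencil line at crop row 403.5, deck edge at row 428, left end at row 88.

Run:
```python
from h import *
p=camera("wrist")
w=lambda u,z: bd(ray(p,(u[0]/2.75+220-.3,u[1]/2.75+40-.3),z))
print("edge",w((40,428),.046),w((115,428.5),.046),"fence end top",w((295,436),.062))
print("line",w((122,403),.052),w((288,404),.052),"corners",w((118,88),.052),w((299,88),.052),w((285,522),.052),w((122,523),.052))
s=state()["tool_pos"]; T=O+Rb@[.012,.055];print((T-s[:2])/.12,(.049-s[2])/.12)
```

```text
edge [-0.0436 -0.1009] [-0.0164 -0.101 ] fence end top [ 0.0474 -0.0997]
line [-0.0133 -0.0902] [ 0.0457 -0.0904] corners [-0.0132  0.0147] [0.046  0.0149] [ 0.046  -0.1346] [-0.0139 -0.1352]
[-0.41703534  1.09905305] -1.804117175038399
```

Call:
send_rows:
  moves: "-0.35 1 -0.5 0 0 0 0;-0.35 1 -0.5 0 0 0 0;-0.35 1 -0.5 0 0 0 0;-0.35 1 -0.8 0 0 0 0;-0.35 1 -0.8 0 0 0 0;-0.35 1 -0.8 0 0 0 0"

```text
time_s: 16.35
tool_pos: [0.4277, 0.3418, 0.1694]
eef_rot: [0.555, 0.832, -0.001, -0.0]
force: [1.0, 0.6, -0.7]
finger_gap: -0.002
gripper_force: 0.0
```

Call:
send_rows:
  moves: "0 0.035 -0.3 0 0 0 0;0 0.035 -0.6 0 0 0 0;0 0.035 -0.8 0 0 0 0;0 0.035 -0.9 0 0 0 0;0 0.035 -0.97 0 0 0 0;0 0.035 -1 0 0 0 0;0 0.035 -1 0 0 0 0"

```text
time_s: 17.05
tool_pos: [0.429, 0.3467, 0.0505]
eef_rot: [0.556, 0.831, 0.001, 0.0]
force: [-0.4, 0.1, -0.4]
finger_gap: 0.003
gripper_force: 0.0
```

Run:
```python
from h import *
s=state();print(bd(s["tool_pos"]),s["tool_pos"],s["force"],(O+Rb@[.016,.0152]-s["tool_pos"][:2])/.12)
```

```text
[0.0174 0.0447] [0.42902055 0.34665394 0.05045935] [-0.37361108  0.09062221 -0.43348503] [ 0.08237641 -0.23204183]
```

Call:
send_rows:
  moves: "0 0 -0.008 0 0 0 0;0.02 -0.06 -0.008 0 0 0 0;0.037 -0.11 -0.008 0 0 0 0;0.052 -0.15 -0.008 0 0 0 0;0.065 -0.185 -0.008 0 0 0 0;0.076 -0.215 -0.008 0 0 0 0;0.083 -0.232 -0.008 0 0 0 0;0.083 -0.232 -0.008 0 0 0 0;0.083 -0.232 -0.008 0 0 0 0"

```text
time_s: 17.95
tool_pos: [0.4381, 0.3185, 0.0485]
eef_rot: [0.556, 0.831, -0.0, 0.0]
force: [-1.3, -0.2, -0.2]
finger_gap: -0.0
gripper_force: 0.0
```

Call:
send_rows:
  moves: "-0.03 0.08 0 0 0 0 0;-0.05 0.12 0.2 0 0 0 0;-0.05 0 0.6 0 0 0 0;0.2 -0.4 1 0 0 0 0;0.27 -0.8 1 0 0 0 0;0.27 -0.8 1 0 0 0 0;0.27 -0.8 1 0 0 0 0;0.27 -0.8 1 0 0 0 0"

```text
time_s: 18.75
tool_pos: [0.4703, 0.2231, 0.1685]
eef_rot: [0.556, 0.831, 0.0, -0.0]
force: [0.6, 0.2, -0.3]
finger_gap: -0.001
gripper_force: 0.0
```

Call:
send_rows:
  moves: "0 0 0.8 0 0 0 0;0 0 0.8 0 0 0 0;0 0 0.8 0 0 0 0;0 0 0.8 0 0 0 0"

```text
time_s: 19.15
tool_pos: [0.4706, 0.2243, 0.2652]
eef_rot: [0.555, 0.832, 0.001, 0.0]
force: [0.5, 0.2, -0.4]
finger_gap: -0.0
gripper_force: 0.0
```

Run:
```python
from h import *
s=state();print(bd(s["tool_pos"]),s["tool_pos"],s["force"],s["time_s"])
p=look("wrist");save(p,"w5.png")
f=p["frame"][40:255,220:390,::-1];cv2.imwrite("pics/w5c.png",cv2.resize(f,None,fx=2.75,fy=2.75,interpolation=cv2.INTER_NEAREST))
```

```text
[ 0.0094 -0.0843] [0.47060686 0.22427492 0.26521857] [ 0.52035555  0.24378083 -0.42580119] 19.15
wrist saw_edge 0.78 [266. 198.] [-0.0105 -0.1017]
wrist panel 0.93 [292. 167.] [ 0.0158 -0.0702]
wrist panel_corner_left 0.83 [327.  87.] [0.0468 0.004 ]
wrist panel_corner_right 0.8 [323. 241.] [ 0.0488 -0.1469]
```

View pics/w5c.png

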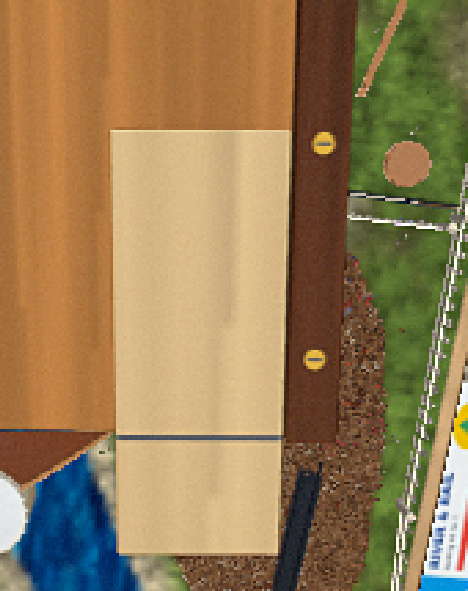

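Line at crop row 437.5, deck edge row 431.5 (parallax for the panel's 6 mm); the panel still lies along the fence.

Run:
```python
from h import *
p=camera("wrist")
w=lambda u,z: bd(ray(p,(u[0]/2.75+220-.3,u[1]/2.75+40-.3),z))
print("edge",w((40,431),.046),w((105,432),.046),"fence base",w((297,40),.046),w((297,40),.062))
print("line",w((118,437.5),.052),w((282,437.5),.052),"corners",w((111,130),.052),w((291,130),.052),w((279,554),.052),w((118,553),.052))
```

```text
edge [-0.0442 -0.1008] [-0.0207 -0.1011] fence base [0.0444 0.0306] [0.0428 0.0286]
line [-0.0156 -0.1016] [ 0.0429 -0.1014] corners [-0.0164  0.0023] [0.0427 0.0024] [ 0.0431 -0.1456] [-0.0162 -0.1454]
```

```bash
python3 -c "
from bench import *
print(close_job())"
```

```text
the job is handed in; nothing more can be done
None
```

I handed the job in: the panel lies along the fence with its pencil line about 0.5 mm from the saw edge and the waste end hanging free. The arm is clear and I saw no bystander touched; the gap at the fence I judged from the last picture (about 1–2 mm), and the verdict was not reported back.

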